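# Sort the mixed ingredients into their serving trays

### The arm

A 6-joint arm with a two-finger parallel gripper is mounted at the origin on the work surface. World frame = base frame: x ahead of the robot, y to its left, z up, the work surface at z = 0. Lengths are in m, angles in rad, forces in N, time in s.
With the tool pointing down it reaches from about 0.35 to 0.975 m from the base axis. Payload 4.9 kg.
Tool frame: the origin (TCP) lies between the finger pads; the fingertips stand 22 mm ahead of it and the grasp point (between the pads) lies 3 mm ahead of it; z points along the fingers, y is the line along which they close (so a half turn about z gives the same grasp; the last joint's range is limited). The gripper opens to 85 mm and grips with 20 to 120 N. Pads are 22 mm wide; open, the fingers measure 114 mm over their backs; the gripper's body (76 mm by 85 mm) begins 54 mm behind the grasp point. The pads swing forward as they close: fully open they stand 13 mm farther back than shut.
Start: joints at [1.007, 0.053, 1.613, -0, 1.476, -0.119], TCP at [0.269, 0.564, 0.253] pointing down, gripper open.
Joint ranges: [-3.01, 3.01], [-1.01, 2.22], [0.06, 2.58], [-1.02, 4.17], [0.09, 2.62], [-3.14, 3.14]. Speed limits (rad/s): [2.57, 2.57, 3.14, 3.14, 3.14, 3.14].

### API

Orientations are given as a unit quaternion [w, x, y, z].
In Python, from plant import state, grab_frame, get_calibration, job_done, recognise, regions_of gives the robot as it stands.
- The arm moves only by the tool apply_moves, never from a script. Its argument "targets" is a list of rows, each an object with "translation": the shift along the tool's x, y, z normalised to -1 to 1, where 1 is 100 mm, a list of three; "twist": the turn about the tool's z normalised to -1 to 1, where 1 is 0.1 rad; "hand": the opening, from 0 (shut) to 1 (fully open). A call has 1 to 8 rows; each row shifts and turns the commanded pose from where the row before left it, along the tool's axes as they then stand; what a row does not reach is not made up. A row lasts 1/10 s, in which the tool goes at most 50 mm and 8.59 degrees, less where a joint would pass 70% of its speed; a pose out of reach is approached as far as the arm can. A call with a number of a shift or a turn outside -1 to 1 is refused whole. A call with a gripper value outside its range is refused whole. The fingers move at their own pace and stop on an object; the grip force is fixed at half the most. Time passes only in rows, so rows that do not move let the fingers close. It gives the time, the measured TCP pose, the force, the opening and the grip force at its end, in the units of the state.
- state(): the state, without advancing time (a new reading comes with each control period).
- grab_frame(name): name is "scene" or "top" or "wrist"; returns the picture (480x640x3 uint8, red, green, blue); there is no depth.
- get_calibration(name): a dict with "camera_matrix" (3x3 intrinsics, pixels), "pose" (4x4, takes a point from camera to world coordinates). Camera axes: x right, y up, looking along -z (the intrinsics and any distortion apply to the point x, -y, -z); pixel columns grow to the right and rows downward; lengths in m; the calibration is good to about 2 mm. A picture is of the moment at which its call begins: read the wrist's pose just before it. get_calibration takes no time and is no camera call; for the wrist camera it gives the pose at the moment of the call.
- job_done(): hands the job in; it is judged then, once.
Trained networks look in the newest picture that a camera, given by its name, has taken for a name from the list of things; names that differ only in an ending like _2 or _b are one class to them, and where a whole thing is asked for, a point or a joint stands for the part that bears it (a point fixed in the world has none). Each returns a list of dicts, best first, with "score" (0 to 1); they miss things now and then, are a little off and sometimes report something else, mostly with a low value. They report only what shows in the picture. A call takes as long as a camera call. They do not tell look-alikes from the thing itself.
- recognise(camera, query): "point" ([x, y, z] in m, in world coordinates, good to about 4 mm: the middle of the surface that is visible of it).
- regions_of(camera, query): "pixels" (480x640 bool, what is visible of it).
The state is a dict: "time": time; "joint_pos": joint angles; "joint_vel": joint speeds; "joint_efforts": joint torques, N m; "tool_pos": TCP position; "tool_rot": TCP orientation; "contact_force": force on the tool from outside, world axes, zero at the start; "ft_torque": the same for the moment, N m; "gripper_width": opening from 0.0 (shut) to 1.0 (fully open); "grasp_force": force on a finger pad.
Only numpy, scipy, OpenCV 4.12 (cv2) and the standard library are available. Lean on these libraries where they do the work, as an engineer would, in place of code of your own. Each camera call takes 0.05 s, during which the arm holds its last target. There are 200 camera calls.

### The job

Put the five loose pieces of food from the counter into the yellow trays, each into the tray that already holds its own kind: both lotus root slices, both shiitake caps and the courgette chunk. Each must end lying flat (the courgette standing on its cut end, caps dome up) on the bare near half of the tray's floor, not on the stock or on one another; set them down, do not drop or toss them. Do not shift the sauce dish.

Things in the scene. Friction and masses are not known exactly. Their poses are not given: they have to be found in the camera images.
- lotus_big: The larger loose slice of lotus root: a flat disc 56 mm across and 20 mm high, tan rim, cream top with a ring of dark holes, about 45 g. Its origin is the centre of its underside and its own z axis points up. At the start it lies on the counter (z = 0) the right way up. Rigid and round: yaw does not matter.
- lotus_small: The smaller loose slice of lotus root: the same look, 48 mm across and 20 mm high, about 33 g. Its origin is the centre of its underside and its own z axis points up. At the start it lies on the counter (z = 0) the right way up. Rigid and round: yaw does not matter.
- shiitake_dark: Loose dark brown shiitake mushroom cap with a pale cross cut in its top: 54 mm across, upright sides from 4 to 16 mm above its underside, domed above to 26 mm, about 22 g. Its origin is the centre of its underside and its own z axis points up. At the start it lies on the counter (z = 0) the right way up. Rigid and round: yaw does not matter.
- shiitake_light: Loose lighter brown shiitake mushroom cap without a cross: 48 mm across, upright sides from 4 to 16 mm above its underside, domed above to 26 mm, about 18 g. Its origin is the centre of its underside and its own z axis points up. At the start it lies on the counter (z = 0) the right way up. Rigid and round: yaw does not matter.
- courgette: Loose chunk of courgette standing on its cut end: a cylinder 42 mm across and 36 mm high, dark green skin, pale green top, about 50 g. Its origin is the centre of its underside and its own z axis points up. At the start it lies on the counter (z = 0) the right way up. Rigid and round: yaw does not matter.
- tray_lotus: The lotus root tray. Fixed yellow tray, 170 (x) by 210 (y) by 40 mm tall; walls and floor 4 mm. Origin: centre of its underside; z up, x roughly away from the robot. A fixed row of four lotus root slices fills its far part (own x +29 to +78 mm, up to 25 mm above the underside). The near half of the floor (x -81 to +28, y -101 to +101 mm) is bare.
- tray_shiitake: The shiitake tray. Fixed yellow tray, 170 (x) by 210 (y) by 40 mm tall; walls and floor 4 mm. Origin: centre of its underside; z up, x roughly away from the robot. A fixed row of four brown shiitake caps fills its far part (own x +29 to +78 mm, up to 31 mm above the underside). The near half of the floor (x -81 to +28, y -101 to +101 mm) is bare.
- tray_courgette: The courgette tray. Fixed yellow tray, 170 (x) by 210 (y) by 40 mm tall; walls and floor 4 mm. Origin: centre of its underside; z up, x roughly away from the robot. A fixed row of four dark green courgette chunks fills its far part (own x +29 to +78 mm, up to 41 mm above the underside). The near half of the floor (x -81 to +28, y -101 to +101 mm) is bare.
- sauce_dish: Loose empty white sauce dish, a bystander standing somewhere in the row of loose food: 68 mm across, 26 mm high, 90 g. Origin: centre of its underside.
There are look-alikes about, which are no part of the job. What is shaped like the lotus_small but orange, pink or red is not meant.

How it is judged:
At the end, for the whole second after the job is handed in: Each of the five pieces stands in the tray of its own kind, wholly on the bare near half of its floor (underside within 5 mm of the floor), upright within 0.15 rad, released and at rest (x of lotus_big in the frame of tray_lotus between -0.081 and 0.028 m and y of lotus_big in the frame of tray_lotus between -0.101 and 0.101 m and z of lotus_big in the frame of tray_lotus between -0.002 and 0.009 m and angle between each of lotus_big, lotus_small, shiitake_dark, shiitake_light, courgette's own z axis and vertical below 0.15 rad and linear speed of each of lotus_big, lotus_small, shiitake_dark, shiitake_light, courgette below 0.02 m/s and angular speed of each of lotus_big, lotus_small, shiitake_dark, shiitake_light, courgette below 0.3 rad/s and x of lotus_small in the frame of tray_lotus between -0.081 and 0.028 m and y of lotus_small in the frame of tray_lotus between -0.101 and 0.101 m and z of lotus_small in the frame of tray_lotus between -0.002 and 0.009 m and x of shiitake_dark in the frame of tray_shiitake between -0.081 and 0.028 m and y of shiitake_dark in the frame of tray_shiitake between -0.101 and 0.101 m and z of shiitake_dark in the frame of tray_shiitake between -0.002 and 0.009 m and x of shiitake_light in the frame of tray_shiitake between -0.081 and 0.028 m and y of shiitake_light in the frame of tray_shiitake between -0.101 and 0.101 m and z of shiitake_light in the frame of tray_shiitake between -0.002 and 0.009 m and x of courgette in the frame of tray_courgette between -0.081 and 0.028 m and y of courgette in the frame of tray_courgette between -0.101 and 0.101 m and z of courgette in the frame of tray_courgette between -0.002 and 0.009 m); the robot touches nothing.
It fails at once if a piece of food is dropped from more than about 28 mm or thrown (it moves faster than 0.75 m/s while touching nothing) ((linear speed of lotus_big above 0.75 m/s and contact force between lotus_big and anything else below 0.001 N) or (linear speed of lotus_small above 0.75 m/s and contact force between lotus_small and anything else below 0.001 N) or (linear speed of shiitake_dark above 0.75 m/s and contact force between shiitake_dark and anything else below 0.001 N) or (linear speed of shiitake_light above 0.75 m/s and contact force between shiitake_light and anything else below 0.001 N) or (linear speed of courgette above 0.75 m/s and contact force between courgette and anything else below 0.001 N)).
It fails at once if the sauce dish is shifted by more than 20 mm (distance of sauce_dish from where it was at the start of the episode above 0.02 m).
It also fails if it takes over 115 s, if anything falls off the work surface, if the arm or the gripper's body presses on something with over 40 N, if the wrist force passes 120 N, or if a joint passes its speed limit or range.

## Working session

There is one attempt and no reset: what is moved stays moved. The work goes in short steps, Python scripts to look and compute and a tool call to move; the robot and the scene stay as the last step left them, time stands still between calls to the robot, and variables do not carry over. Pictures are saved under pics/ and viewed, at most 14 in all, crops included, and the job is handed in when it is done.

Besides the shell and the picture viewer there is one more tool, called after "Emit:" as name(argument=value, ...) on one line, values as JSON. apply_moves: Moves the arm, as the interface text tells. Its arguments: {"type":"object","properties":{"targets":{"type":"array"}},"required":["targets"]}

```bash
mkdir -p pics; ls; cat > h.py <<'E'
import numpy as np, cv2
from plant import *
def save(cam,fn):
    f=grab_frame(cam); cv2.imwrite('pics/'+fn,f[:,:,::-1]); return f
def pix(cam,p):
    c=get_calibration(cam); T=np.linalg.inv(np.array(c['pose'])); q=T[:3,:3]@np.array(p)+T[:3,3]
    K=np.array(c['camera_matrix']); v=K@np.array([q[0],-q[1],-q[2]]); return v[:2]/v[2]
def ray(cam,uv,z):
    c=get_calibration(cam); P=np.array(c['pose']); K=np.array(c['camera_matrix'])
    d=np.linalg.inv(K)@np.array([uv[0],uv[1],1.]); d=P[:3,:3]@np.array([d[0],-d[1],-d[2]])
    return P[:3,3]+d*(z-P[2,3])/d[2]
E
python3 - <<'E'
from h import *
save('top','top.png'); save('scene','scene.png')
print(state()); print(get_calibration('top').keys(),np.round(get_calibration('top')['pose'],3))
for n in 'lotus_big lotus_small shiitake_dark shiitake_light courgette tray_lotus tray_shiitake tray_courgette sauce_dish'.split():
    for r in recognise('top',n): print(n,round(r['score'],2),np.round(r['point'],3),pix('top',r['point']).round())
E
```

```text
pics
{'time': 0.1, 'joint_pos': array([ 1.00699576e+00,  5.33326000e-02,  1.61415378e+00,  4.31613317e-05,
        1.47600961e+00, -1.19006066e-01]), 'joint_vel': array([-0.00271452, -0.00200969, -0.00186718,  0.00048275,  0.00191695,
        0.00118181]), 'joint_efforts': array([ 2.13960616e-04, -3.94905424e+01, -3.71361923e+01, -7.20476964e-05,
        3.94961913e-03,  5.92079090e-06]), 'tool_pos': array([0.26863215, 0.56374571, 0.25216177]), 'tool_rot': array([-3.38870038e-04,  2.20570376e-01,  9.75370598e-01, -8.89551670e-04]), 'contact_force': array([-0.64005548, -0.83455597, -0.08089257]), 'ft_torque': array([-0.00774321,  0.0637129 , -0.00807296]), 'grasp_force': 0.0, 'gripper_width': 0.9979989472545369}
dict_keys(['camera_matrix', 'pose']) [[-0.012  0.989 -0.145  0.321]
 [-1.    -0.014 -0.011 -0.006]
 [-0.013  0.145  0.989  1.019]
 [ 0.     0.     0.     1.   ]]
lotus_big 0.6 [0.467 0.187 0.021] [241. 247.]
lotus_small 0.88 [ 0.369 -0.231  0.022] [443. 292.]
lotus_small 0.83 [ 0.448 -0.178  0.019] [415. 254.]
lotus_small 0.79 [ 0.371 -0.122  0.022] [390. 291.]
shiitake_dark 0.93 [ 0.462 -0.299  0.022] [473. 246.]
shiitake_light 0.72 [ 0.46  -0.299  0.022] [474. 247.]
shiitake_light 0.64 [0.457 0.046 0.023] [308. 251.]
courgette 0.78 [ 0.441 -0.05   0.037] [354. 257.]
tray_lotus 0.22 [ 0.437 -0.05   0.036] [354. 259.]
tray_shiitake 0.62 [0.659 0.243 0.001] [218. 162.]
tray_courgette 0.83 [ 0.619 -0.003  0.   ] [330. 178.]
sauce_dish 0.84 [0.444 0.314 0.018] [181. 259.]
```

View pics/top.png

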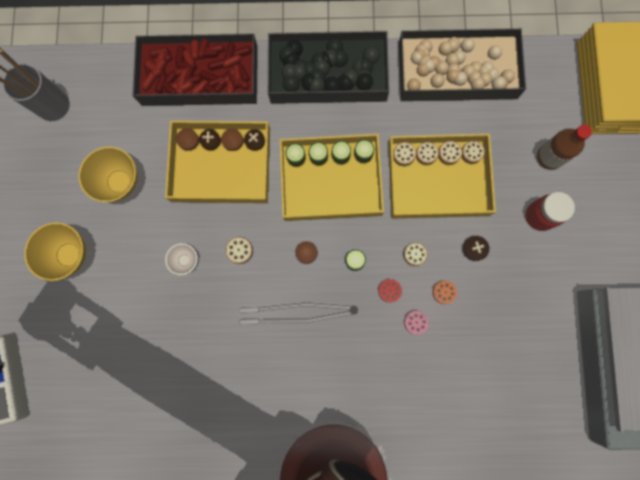

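```bash
python3 - <<'E'
import cv2
a=cv2.imread('pics/top.png')[210:320,150:520]
cv2.imwrite('pics/crop.png',cv2.resize(a,(800,238),interpolation=cv2.INTER_CUBIC))
E
```

```text
(no output)
```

View pics/crop.png

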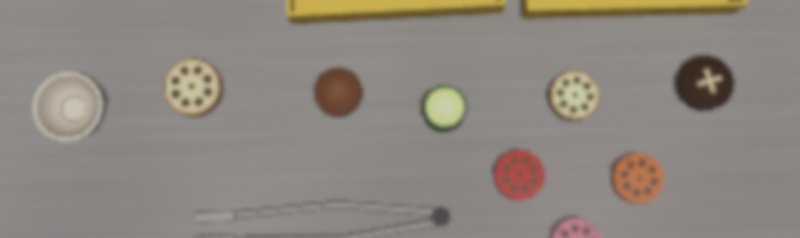

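The top view shows the trays: shiitake (218,162), courgette (331,177), lotus (442,176). The row of loose things is dish (181,259), lotus_big (239,250), shiitake_light (306,252), courgette (355,259), lotus_small (415,254) and shiitake_dark (476,247).

lotus_small candidates: red (390,291), orange (444,292), pink (416,322) and cream (415,254). Only the cream one fits the description, and the enlarged crop confirms it.

```bash
python3 - <<'E'
from h import *
f=grab_frame('top'); hsv=cv2.cvtColor(f,cv2.COLOR_RGB2HSV)
# pieces: top-disc centroid by segmenting against gray in small window
for n,(u,v),z,tol in [('lotus_big',(239,250),.02,0),('shl',(306,252),.014,0),('cour',(355,259),.03,0),('lotus_small',(415,254),.016,0),('shd',(476,247),.014,0),('dish',(181,259),.02,0)]:
    w=f[v-20:v+21,u-20:u+21].astype(float); bg=np.median(np.r_[w[0],w[-1]],0)
    m=(np.abs(w-bg).sum(2)>50).astype(np.uint8)
    _,l,s,c=cv2.connectedComponentsWithStats(m); i=1+s[1:,4].argmax()
    p=c[i]+[u-20,v-20]; P=ray('top',p,z)
    print(n,s[i],p.round(1),P.round(3),'dia mm',round(2000*np.sqrt(s[i,4]/np.pi)*(1.019-z)/get_calibration('top')['camera_matrix'][0][0],0))
m=cv2.inRange(hsv,(18,110,60),(35,255,255))
_,l,s,c=cv2.connectedComponentsWithStats(m)
for i in range(1,len(s)):
    if s[i,4]>1500:
        r=cv2.minAreaRect(np.argwhere(l==i)[:,::-1].astype(np.float32)); b=cv2.boxPoints(r)
        Q=np.array([ray('top',q,.04)[:2] for q in b]); print(s[i],r[2],Q.round(3).tolist(),Q.mean(0).round(3),np.linalg.norm(Q-np.roll(Q,1,0),axis=1).round(3))
E
```

```text
lotus_big [  8   8  27  26 474] [239.8 250.5] [0.46  0.189 0.02 ] dia mm 51.0
shl [  8   9  25  24 458] [305.9 252.2] [0.455 0.051 0.014] dia mm 50.0
cour [  9  10  22  23 367] [354.1 260.2] [ 0.435 -0.05   0.03 ] dia mm 44.0
lotus_small [  7   9  25  24 352] [414.1 253.9] [ 0.448 -0.176  0.016] dia mm 44.0
shd [  5   8  30  27 589] [474.9 248. ] [ 0.459 -0.304  0.014] dia mm 57.0
dish [ 10   9  23  22 392] [181.7 258.4] [0.445 0.311 0.02 ] dia mm 46.0
[ 577   22   63  112 6325] 90.0 [[0.952, -0.547], [0.949, -0.681], [0.696, -0.655], [0.698, -0.525]] [ 0.823 -0.602] [0.255 0.134 0.255 0.13 ]
[ 166  121  103   81 6760] 90.0 [[0.74, 0.348], [0.736, 0.129], [0.561, 0.128], [0.564, 0.342]] [0.65  0.237] [0.176 0.219 0.175 0.214]
[ 280  134  104   86 6770] 86.98721313476562 [[0.696, 0.106], [0.704, -0.107], [0.528, -0.111], [0.52, 0.097]] [ 0.612 -0.004] [0.176 0.213 0.175 0.208]
[ 389  134  106   84 6726] 88.47246551513672 [[0.698, -0.128], [0.7, -0.347], [0.525, -0.34], [0.522, -0.127]] [ 0.611 -0.235] [0.176 0.219 0.175 0.214]
[  79  147   58   55 2543] 90.0 [[0.685, 0.532], [0.683, 0.41], [0.565, 0.405], [0.567, 0.525]] [0.625 0.468] [0.118 0.122 0.118 0.12 ]
[  25  223   60   58 2739] 90.0 [[0.522, 0.635], [0.52, 0.511], [0.401, 0.504], [0.403, 0.626]] [0.461 0.569] [0.119 0.124 0.119 0.122]
```

Emit:
apply_moves(targets=[{"translation":[0,0,0],"twist":-1,"hand":1},{"translation":[0,0,0],"twist":-1,"hand":1},{"translation":[0,0,0],"twist":-1,"hand":1},{"translation":[0,0,0],"twist":-1,"hand":1},{"translation":[0,0,0],"twist":-0.45,"hand":1},{"translation":[0,0,0],"twist":0,"hand":1}])

```text
time: 1.2
tool_pos: [0.2689, 0.5642, 0.2534]
tool_rot: [0.0, -0.0, 1.0, 0.0]
contact_force: [0.1, -0.3, 0.3]
gripper_width: 1.001
grasp_force: 0.0
```

Emit:
apply_moves(targets=[{"translation":[-0.22,-0.44,0],"twist":0,"hand":1},{"translation":[-0.22,-0.44,0],"twist":0,"hand":1},{"translation":[-0.22,-0.44,0],"twist":0,"hand":1},{"translation":[-0.22,-0.44,0],"twist":0,"hand":1},{"translation":[-0.22,-0.44,0],"twist":0,"hand":1},{"translation":[-0.22,-0.44,0],"twist":0,"hand":1},{"translation":[-0.22,-0.44,0],"twist":0,"hand":1},{"translation":[-0.22,-0.44,0],"twist":0,"hand":1}])

```text
time: 2.0
tool_pos: [0.4455, 0.2104, 0.2537]
tool_rot: [0.001, 0.0, 1.0, 0.0]
contact_force: [1.4, 0.6, -0.5]
gripper_width: 1.0
grasp_force: 0.0
```

Emit:
apply_moves(targets=[{"translation":[-0.17,-0.24,0.3],"twist":0,"hand":1},{"translation":[0,0,0.4],"twist":0,"hand":1},{"translation":[0,0,0.4],"twist":0,"hand":1},{"translation":[0,0,0],"twist":0,"hand":1}])

```text
time: 2.4
tool_pos: [0.4578, 0.1868, 0.1371]
tool_rot: [-0.006, 0.001, 1.0, -0.001]
contact_force: [-1.2, 0.6, -0.9]
gripper_width: 0.996
grasp_force: 0.0
```

```bash
python3 - <<'E'
from h import *
save('wrist','w1.png'); print(state()['tool_pos'],pix('wrist',[.462,.188,.02]))
for r in recognise('wrist','lotus_big'): print(r['score'],r['point'],pix('wrist',r['point']))
print(np.round(get_calibration('wrist')['pose'],3))
E
```

```text
[0.45992706 0.18754115 0.14066912] [321.99067536 241.59529388]
0.87 [0.456, 0.1898, 0.0173] [323.27492386 228.70888323]
[[ 0.001 -0.964 -0.264  0.397]
 [ 1.     0.001  0.002  0.188]
 [-0.001 -0.264  0.964  0.263]
 [ 0.     0.     0.     1.   ]]
```

View pics/w1.png

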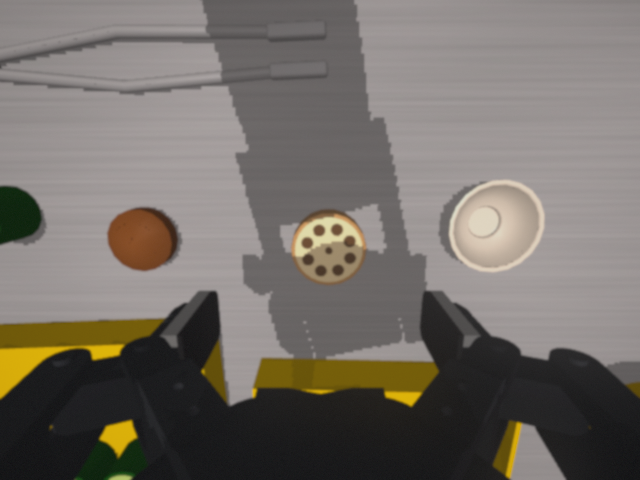

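Wrist view: the slice is centred at (329,243), which puts it at about (.463,.193). The dish is well clear at (497,226).

Emit:
apply_moves(targets=[{"translation":[0,0.05,0.3],"twist":0,"hand":1},{"translation":[0,0,0.4],"twist":0,"hand":1},{"translation":[0,0,0.3],"twist":0,"hand":1},{"translation":[0,0,0.18],"twist":0,"hand":1},{"translation":[0,0,0],"twist":0,"hand":1},{"translation":[0,0,0],"twist":0,"hand":0},{"translation":[0,0,0],"twist":0,"hand":0},{"translation":[0,0,0],"twist":0,"hand":0}])

```text
time: 3.3
tool_pos: [0.4647, 0.194, 0.0289]
tool_rot: [0.003, -0.0, 1.0, 0.001]
contact_force: [-0.1, 0.3, 6.1]
gripper_width: 0.624
grasp_force: 62.8
```

Emit:
apply_moves(targets=[{"translation":[0,0,0],"twist":0,"hand":0},{"translation":[0,0,0],"twist":0,"hand":0},{"translation":[0,0,0],"twist":0,"hand":0}])

```text
time: 3.6
tool_pos: [0.4647, 0.194, 0.0289]
tool_rot: [0.003, -0.0, 1.0, 0.001]
contact_force: [-0.7, 0.4, 6.2]
gripper_width: 0.626
grasp_force: 62.9
```

Emit:
apply_moves(targets=[{"translation":[0,0,-0.2],"twist":0,"hand":0},{"translation":[0,0,-0.4],"twist":0,"hand":0},{"translation":[0,0,-0.4],"twist":0,"hand":0},{"translation":[0,0,-0.2],"twist":0,"hand":0},{"translation":[0,0,0],"twist":0,"hand":0}])

```text
time: 4.1
tool_pos: [0.4653, 0.1941, 0.1514]
tool_rot: [0.005, -0.0, 1.0, 0.001]
contact_force: [0.6, 0.2, -1.0]
gripper_width: 0.629
grasp_force: 63.1
```

```bash
python3 - <<'E'
from h import *
save('wrist','w2.png'); print(state()['tool_pos'],state()['gripper_width'])
E
```

```text
[0.46371297 0.19369141 0.14851993] 0.6273415543451942
```

View pics/w2.png

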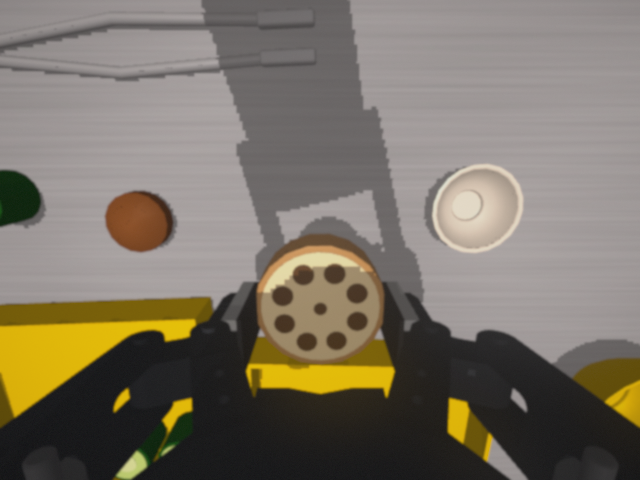

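The slice is held level, centred at (320,305).

Emit:
apply_moves(targets=[{"translation":[-0.15,-0.47,0],"twist":0,"hand":0},{"translation":[-0.15,-0.47,0],"twist":0,"hand":0},{"translation":[-0.15,-0.47,0],"twist":0,"hand":0},{"translation":[-0.15,-0.47,0],"twist":0,"hand":0},{"translation":[-0.15,-0.47,0],"twist":0,"hand":0},{"translation":[-0.15,-0.47,0],"twist":0,"hand":0},{"translation":[-0.15,-0.47,0],"twist":0,"hand":0},{"translation":[-0.15,-0.47,0],"twist":0,"hand":0}])

```text
time: 4.95
tool_pos: [0.5813, -0.1844, 0.1431]
tool_rot: [-0.001, 0.0, 1.0, 0.001]
contact_force: [0.1, 1.1, -0.1]
gripper_width: 0.625
grasp_force: 63.1
```

Emit:
apply_moves(targets=[{"translation":[0,-0.05,0.2],"twist":0,"hand":0},{"translation":[0,0,0.3],"twist":0,"hand":0},{"translation":[0,0,0.2],"twist":0,"hand":0},{"translation":[0,0,0],"twist":0,"hand":0}])

```text
time: 5.35
tool_pos: [0.5782, -0.1863, 0.0693]
tool_rot: [-0.005, 0.0, 1.0, 0.002]
contact_force: [-0.2, 0.2, -1.2]
gripper_width: 0.624
grasp_force: 63.2
```

```bash
python3 - <<'E'
from h import *
save('wrist','w3.png'); print(state()['tool_pos'],state()['gripper_width'])
E
```

```text
[ 0.57974951 -0.18680257  0.07183996] 0.6222277420047613
```

View pics/w3.png

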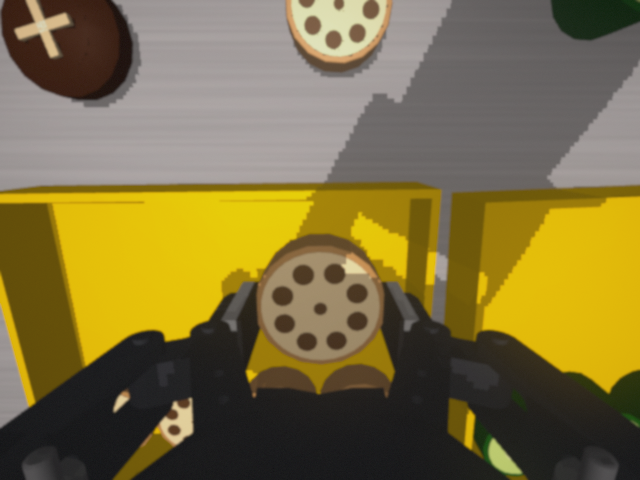

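```bash
python3 - <<'E'
from h import *
for uv,z in [((418,184),.04),((440,184),.04),((433,230),.04),((0,190),.04),((410,300),.004),((68,300),.004),((240,203),.004),((540,187),.04),((320,368),.025)]: print(uv,ray('wrist',uv,z).round(3))
E
```

```text
(418, 184) [ 0.531 -0.143  0.04 ]
(440, 184) [ 0.531 -0.134  0.04 ]
(433, 230) [ 0.552 -0.135  0.04 ]
(0, 190) [ 0.533 -0.331  0.04 ]
(410, 300) [ 0.604 -0.133  0.004]
(68, 300) [ 0.604 -0.341  0.004]
(240, 203) [ 0.545 -0.232  0.004]
(540, 187) [ 0.532 -0.088  0.04 ]
(320, 368) [ 0.637 -0.188  0.025]
```

Emit:
apply_moves(targets=[{"translation":[0,-0.06,0.15],"twist":0,"hand":0},{"translation":[0,0,0.15],"twist":0,"hand":0},{"translation":[0,0,0.09],"twist":0,"hand":0},{"translation":[0,0,0],"twist":0,"hand":0},{"translation":[0,0,0],"twist":0,"hand":0}])

```text
time: 5.9
tool_pos: [0.582, -0.1936, 0.0361]
tool_rot: [-0.0, -0.0, 1.0, 0.0]
contact_force: [0.2, 0.4, -0.9]
gripper_width: 0.625
grasp_force: 63.2
```

Emit:
apply_moves(targets=[{"translation":[0,0,0.03],"twist":0,"hand":0},{"translation":[0,0,0],"twist":0,"hand":0},{"translation":[0,0,0],"twist":0,"hand":0.74},{"translation":[0,0,0],"twist":0,"hand":0.74},{"translation":[0,0,0],"twist":0,"hand":0.74},{"translation":[0,0,-0.3],"twist":0,"hand":0.74},{"translation":[0,0,-0.5],"twist":0,"hand":0.74},{"translation":[0,0,-0.3],"twist":0,"hand":0.74}])

```text
time: 6.7
tool_pos: [0.5832, -0.1943, 0.147]
tool_rot: [0.002, -0.0, 1.0, -0.001]
contact_force: [-0.1, 1.2, 1.3]
gripper_width: 0.743
grasp_force: 0.0
```

Emit:
apply_moves(targets=[{"translation":[0.45,0.05,0],"twist":0,"hand":1},{"translation":[0.45,0.05,0],"twist":0,"hand":1},{"translation":[0.45,0.05,0],"twist":0,"hand":1},{"translation":[0,0,0],"twist":0,"hand":1}])

```text
time: 7.1
tool_pos: [0.4416, -0.1767, 0.1406]
tool_rot: [-0.003, 0.001, 1.0, 0.001]
contact_force: [0.7, -0.2, -0.6]
gripper_width: 1.001
grasp_force: 0.0
```

```bash
python3 - <<'E'
from h import *
save('wrist','w4.png'); print(state()['tool_pos'],state()['gripper_width'])
for n in ('lotus_small','shiitake_dark','courgette','lotus_big'):
  for r in recognise('wrist',n): print(n,round(r['score'],2),r['point'],pix('wrist',r['point']).round())
E
```

```text
[ 0.44447594 -0.17788373  0.14219624] 1.001752804581931
lotus_small 0.96 [0.3727, -0.1223, 0.021] [403. 133.]
lotus_small 0.76 [0.4451, -0.1754, 0.0173] [326. 234.]
lotus_small 0.71 [0.3676, -0.2334, 0.0264] [239. 125.]
lotus_small 0.67 [0.3099, -0.1707, 0.0243] [334.  29.]
shiitake_dark 0.92 [0.4555, -0.2986, 0.0203] [163. 247.]
courgette 0.61 [0.4367, -0.0616, 0.0337] [489. 225.]
lotus_big 0.76 [0.5546, -0.1918, 0.0225] [306. 361.]
```

View pics/w4.png

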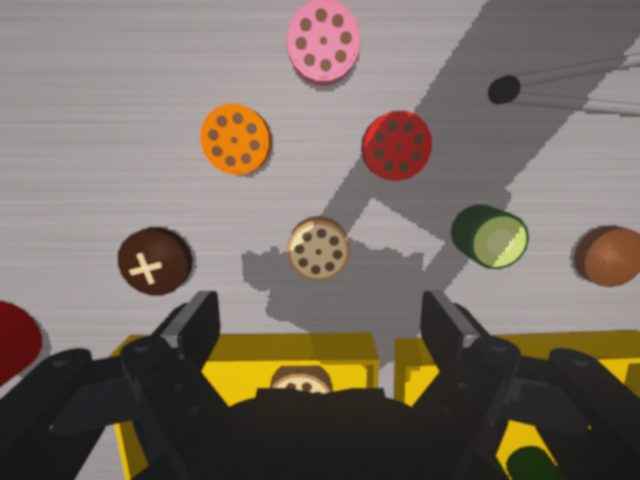

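The wrist view shows the cream lotus_small at (319,248), with orange (235,140), red (397,146) and pink (323,42) as look-alikes. shiitake_dark is at (155,261) and the courgette top at (500,241). lotus_big lies in its tray.

```bash
python3 - <<'E'
from h import *
print(state()['tool_pos'])
for uv,z in [((319,249),.019),((154,260),.013),((500,241),.036),((617,256),.013)]: print(uv,ray('wrist',uv,z).round(3))
E
```

```text
[ 0.44849353 -0.17939025  0.14436377]
(319, 249) [ 0.459 -0.181  0.019]
(154, 260) [ 0.47  -0.311  0.013]
(500, 241) [ 0.448 -0.054  0.036]
(617, 256) [0.466 0.052 0.013]
```

Emit:
apply_moves(targets=[{"translation":[-0.05,0,0.3],"twist":0,"hand":1},{"translation":[0,0,0.4],"twist":0,"hand":1},{"translation":[0,0,0.3],"twist":0,"hand":1},{"translation":[0,0,0.14],"twist":0,"hand":1},{"translation":[0,0,0],"twist":0,"hand":1},{"translation":[0,0,0],"twist":0,"hand":0},{"translation":[0,0,0],"twist":0,"hand":0},{"translation":[0,0,0],"twist":0,"hand":0}])

```text
time: 8.15
tool_pos: [0.4539, -0.1798, 0.0318]
tool_rot: [0.002, -0.0, 1.0, -0.001]
contact_force: [6.3, -3.9, 1.6]
gripper_width: 0.533
grasp_force: 61.7
```

Emit:
apply_moves(targets=[{"translation":[0,0,0],"twist":0,"hand":0},{"translation":[0,0,0],"twist":0,"hand":0}])

```text
time: 8.35
tool_pos: [0.454, -0.1799, 0.0319]
tool_rot: [0.002, -0.0, 1.0, -0.001]
contact_force: [-1.1, -0.3, 4.7]
gripper_width: 0.529
grasp_force: 61.0
```

Emit:
apply_moves(targets=[{"translation":[0,0,-0.2],"twist":0,"hand":0},{"translation":[0,0,-0.4],"twist":0,"hand":0},{"translation":[0,0,-0.5],"twist":0,"hand":0},{"translation":[-0.35,-0.25,0],"twist":0,"hand":0},{"translation":[-0.35,-0.3,0],"twist":0,"hand":0},{"translation":[-0.35,-0.3,0],"twist":0,"hand":0},{"translation":[-0.25,-0.2,0],"twist":0,"hand":0},{"translation":[0,0,0],"twist":0,"hand":0}])

```text
time: 9.15
tool_pos: [0.5845, -0.2863, 0.1403]
tool_rot: [0.001, 0.001, 1.0, -0.001]
contact_force: [-0.6, -0.0, -0.5]
gripper_width: 0.526
grasp_force: 61.3
```

Emit:
apply_moves(targets=[{"translation":[0,0,0.4],"twist":0,"hand":0},{"translation":[0,0,0.3],"twist":0,"hand":0},{"translation":[0,0,0.2],"twist":0,"hand":0},{"translation":[0,0,0.1],"twist":0,"hand":0},{"translation":[0,0,0.02],"twist":0,"hand":0},{"translation":[0,0,0],"twist":0,"hand":0},{"translation":[0,0,0],"twist":0,"hand":0}])

```text
time: 9.85
tool_pos: [0.583, -0.2843, 0.0392]
tool_rot: [0.001, -0.0, 1.0, -0.001]
contact_force: [0.1, -0.3, 0.1]
gripper_width: 0.526
grasp_force: 61.3
```

Emit:
apply_moves(targets=[{"translation":[0,0,0.03],"twist":0,"hand":0},{"translation":[0,0,0],"twist":0,"hand":0},{"translation":[0,0,0],"twist":0,"hand":0.65},{"translation":[0,0,0],"twist":0,"hand":0.65},{"translation":[0,0,0],"twist":0,"hand":0.65},{"translation":[0,0,-0.3],"twist":0,"hand":0.65},{"translation":[0,0,-0.5],"twist":0,"hand":0.65},{"translation":[0,0,-0.3],"twist":0,"hand":0.65}])

```text
time: 10.65
tool_pos: [0.5829, -0.2842, 0.1474]
tool_rot: [0.001, -0.0, 1.0, -0.001]
contact_force: [1.8, -0.2, 0.3]
gripper_width: 0.654
grasp_force: 0.0
```

Emit:
apply_moves(targets=[{"translation":[0.4,-0.07,0],"twist":0,"hand":1},{"translation":[0.4,-0.07,0],"twist":0,"hand":1},{"translation":[0.4,-0.08,0],"twist":0,"hand":1},{"translation":[0,0,0],"twist":0,"hand":1},{"translation":[0,0,0],"twist":0,"hand":1},{"translation":[0,0,0],"twist":0,"hand":1}])

```text
time: 11.25
tool_pos: [0.4628, -0.3059, 0.1446]
tool_rot: [0.0, -0.0, 1.0, -0.0]
contact_force: [-0.0, -0.9, -0.1]
gripper_width: 0.996
grasp_force: 0.0
```

```bash
python3 - <<'E'
from h import *
c=state()['tool_pos']; f=save('wrist','w5.png'); print(c)
w=f[150:330,225:415].astype(int).sum(2)
m=(w<170).astype(np.uint8)
_,l,s,ce=cv2.connectedComponentsWithStats(m)
for i in range(1,len(s)):
  if s[i,4]>1500: p=ce[i]+[225,150]; print(s[i],p,ray('wrist',p,.013))
for r in recognise('wrist','shiitake_dark'): print(r['score'],r['point'],pix('wrist',r['point']).round())
E
```

```text
[ 0.4628097  -0.30585801  0.1445852 ]
[  63   50   67   67 2658] [321.21557562 233.58577878] [ 0.46264794 -0.3057771   0.013     ]
0.63 [0.4542, -0.3065, 0.0231] [320. 226.]
```

View pics/w5.png

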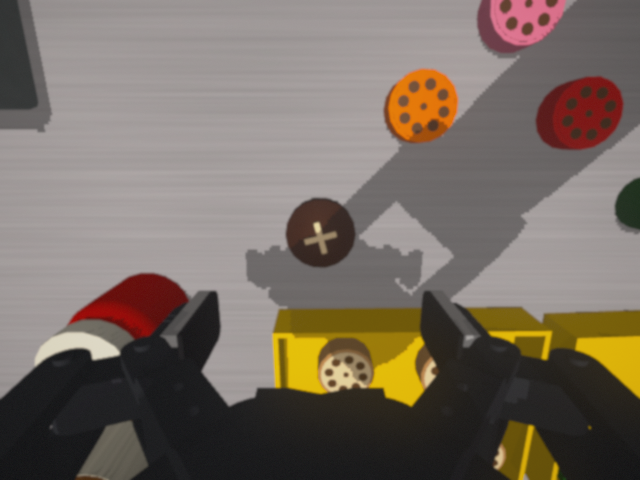

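The dark cap is centred at (321,233), under the tool. Both lotus slices lie flat in their tray, at (346,370) and (430,365).

Emit:
apply_moves(targets=[{"translation":[0,0,0.3],"twist":0,"hand":1},{"translation":[0,0,0.4],"twist":0,"hand":1},{"translation":[0,0,0.3],"twist":0,"hand":1},{"translation":[0,0,0.15],"twist":0,"hand":1},{"translation":[0,0,0],"twist":0,"hand":1},{"translation":[0,0,0],"twist":0,"hand":0},{"translation":[0,0,0],"twist":0,"hand":0},{"translation":[0,0,0],"twist":0,"hand":0}])

```text
time: 12.15
tool_pos: [0.4639, -0.3073, 0.0324]
tool_rot: [0.002, -0.0, 1.0, -0.002]
contact_force: [-0.1, 1.2, 4.3]
gripper_width: 0.584
grasp_force: 61.4
```

Emit:
apply_moves(targets=[{"translation":[0,0,0],"twist":0,"hand":0},{"translation":[0,0,0],"twist":0,"hand":0}])

```text
time: 12.35
tool_pos: [0.4639, -0.3073, 0.0325]
tool_rot: [0.002, -0.0, 1.0, -0.002]
contact_force: [-0.6, 0.6, 6.0]
gripper_width: 0.583
grasp_force: 61.2
```

Emit:
apply_moves(targets=[{"translation":[0,0,-0.2],"twist":0,"hand":0},{"translation":[0,0,-0.4],"twist":0,"hand":0},{"translation":[0,0,-0.5],"twist":0,"hand":0},{"translation":[0,0,0],"twist":0,"hand":0},{"translation":[0,0,0],"twist":0,"hand":0}])

```text
time: 12.85
tool_pos: [0.4635, -0.307, 0.1428]
tool_rot: [0.002, -0.0, 1.0, -0.002]
contact_force: [0.4, -0.2, 0.0]
gripper_width: 0.578
grasp_force: 62.1
```

```bash
python3 - <<'E'
from h import *
save('wrist','w6.png'); print(state()['tool_pos'],state()['gripper_width'])
E
```

```text
[ 0.4623652  -0.3060608   0.14040469] 0.5819761935567416
```

View pics/w6.png

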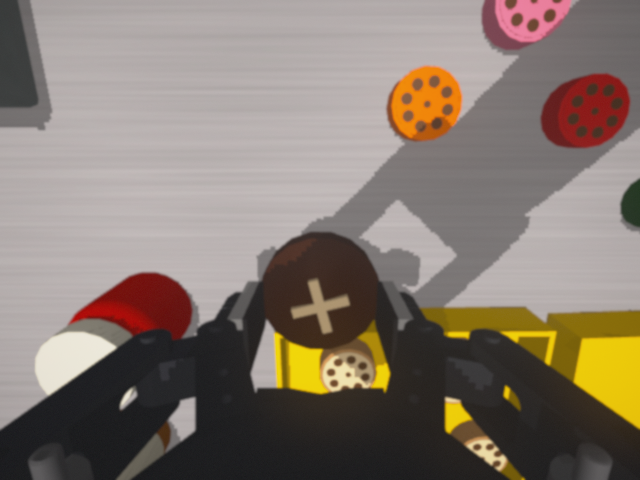

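The cap is held level, centred at (320,290).

Emit:
apply_moves(targets=[{"translation":[-0.12,0.46,0],"twist":0,"hand":0},{"translation":[-0.12,0.46,0],"twist":0,"hand":0},{"translation":[-0.12,0.46,0],"twist":0,"hand":0},{"translation":[-0.12,0.46,0],"twist":0,"hand":0},{"translation":[-0.12,0.46,0],"twist":0,"hand":0},{"translation":[-0.12,0.46,0],"twist":0,"hand":0},{"translation":[-0.12,0.46,0],"twist":0,"hand":0},{"translation":[-0.12,0.46,0],"twist":0,"hand":0}])

```text
time: 13.7
tool_pos: [0.5569, 0.0642, 0.1372]
tool_rot: [-0.002, -0.0, 1.0, -0.0]
contact_force: [0.6, -0.4, -0.6]
gripper_width: 0.582
grasp_force: 62.2
```

Emit:
apply_moves(targets=[{"translation":[-0.12,0.46,0],"twist":0,"hand":0},{"translation":[-0.12,0.46,0],"twist":0,"hand":0},{"translation":[-0.12,0.46,0],"twist":0,"hand":0},{"translation":[-0.12,0.46,0],"twist":0,"hand":0},{"translation":[0,0.4,0],"twist":0,"hand":0},{"translation":[0,0,0.4],"twist":0,"hand":0},{"translation":[0,0,0.3],"twist":0,"hand":0},{"translation":[0,0,0],"twist":0,"hand":0}])

```text
time: 14.5
tool_pos: [0.6043, 0.2857, 0.0627]
tool_rot: [-0.002, -0.0, 1.0, -0.001]
contact_force: [4.1, -0.8, -1.8]
gripper_width: 0.577
grasp_force: 62.3
```

```bash
python3 - <<'E'
from h import *
save('wrist','w7.png'); print(state()['tool_pos'],state()['gripper_width'])
E
```

```text
[0.60452864 0.2855909  0.06466281] 0.5826137771277198
```

View pics/w7.png

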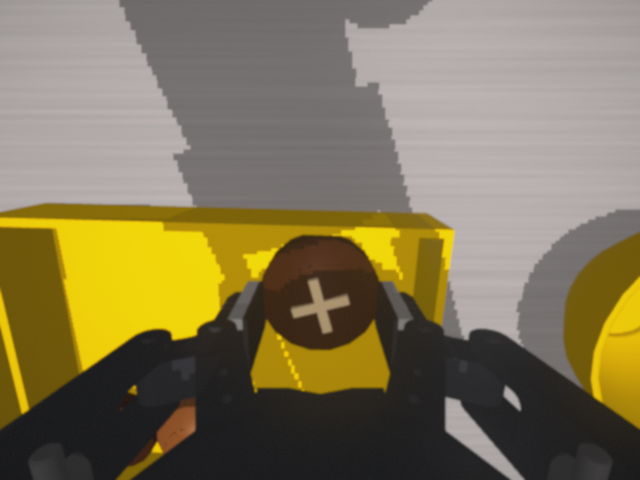

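```bash
python3 - <<'E'
from h import *
for uv,z in [((430,215),.04),((240,212),.04),((445,240),.04),((75,330),.004),((430,300),.004)]: print(uv,ray('wrist',uv,z).round(3))
E
```

```text
(430, 215) [0.568 0.333 0.04 ]
(240, 212) [0.567 0.25  0.04 ]
(445, 240) [0.579 0.34  0.04 ]
(75, 330) [0.645 0.137 0.004]
(430, 300) [0.626 0.349 0.004]
```

Emit:
apply_moves(targets=[{"translation":[-0.15,-0.02,0.1],"twist":0,"hand":0},{"translation":[0,0,0.1],"twist":0,"hand":0},{"translation":[0,0,0.08],"twist":0,"hand":0},{"translation":[0,0,0],"twist":0,"hand":0},{"translation":[0,0,0],"twist":0,"hand":0}])

```text
time: 15.05
tool_pos: [0.6201, 0.2841, 0.0406]
tool_rot: [-0.001, -0.0, 1.0, -0.0]
contact_force: [0.1, 0.3, 0.1]
gripper_width: 0.583
grasp_force: 62.7
```

Emit:
apply_moves(targets=[{"translation":[0,0,0.04],"twist":0,"hand":0},{"translation":[0,0,0],"twist":0,"hand":0},{"translation":[0,0,0],"twist":0,"hand":0.72},{"translation":[0,0,0],"twist":0,"hand":0.72},{"translation":[0,0,0],"twist":0,"hand":0.72},{"translation":[0,0,-0.3],"twist":0,"hand":0.72},{"translation":[0,0,-0.5],"twist":0,"hand":0.72},{"translation":[0,0,-0.3],"twist":0,"hand":0.72}])

```text
time: 15.85
tool_pos: [0.6222, 0.2847, 0.1511]
tool_rot: [0.002, -0.0, 1.0, 0.001]
contact_force: [0.6, -0.9, 0.1]
gripper_width: 0.718
grasp_force: 0.0
```

Emit:
apply_moves(targets=[{"translation":[0.27,-0.39,0],"twist":0,"hand":1},{"translation":[0.27,-0.39,0],"twist":0,"hand":1},{"translation":[0.27,-0.39,0],"twist":0,"hand":1},{"translation":[0.27,-0.39,0],"twist":0,"hand":1},{"translation":[0.27,-0.39,0],"twist":0,"hand":1},{"translation":[0.27,-0.37,0],"twist":0,"hand":1},{"translation":[0,0,0],"twist":0,"hand":1},{"translation":[0,0,0],"twist":0,"hand":1}])

```text
time: 16.65
tool_pos: [0.459, 0.0517, 0.1477]
tool_rot: [0.001, 0.001, 1.0, 0.0]
contact_force: [-0.1, 0.9, 0.2]
gripper_width: 1.001
grasp_force: 0.0
```

Emit:
apply_moves(targets=[{"translation":[0,0,0],"twist":0,"hand":1},{"translation":[0,0,0],"twist":0,"hand":1}])

```text
time: 16.85
tool_pos: [0.4598, 0.053, 0.1477]
tool_rot: [0.0, -0.001, 1.0, 0.0]
contact_force: [-1.0, -0.3, 0.1]
gripper_width: 0.997
grasp_force: 0.0
```

```bash
python3 - <<'E'
from h import *
c=state()['tool_pos']; f=save('wrist','w8.png'); print(c)
def blob(hue,box,z):
  x0,y0,x1,y1=box; h=cv2.cvtColor(f,cv2.COLOR_RGB2HSV)[y0:y1,x0:x1]
  m=cv2.inRange(h,hue[0],hue[1]); _,l,s,ce=cv2.connectedComponentsWithStats(m)
  for i in range(1,len(s)):
    if s[i,4]>800: p=ce[i]+[x0,y0]; print(s[i],p,ray('wrist',p,z))
blob(((0,70,30),(17,255,255)),(225,150,415,330),.013)
blob(((30,40,130),(60,200,255)),(60,150,250,330),.036)
E
```

```text
[0.45984196 0.05295871 0.14770621]
[  63   51   61   61 2891] [317.65686614 230.82393635] [0.45783376 0.05032025 0.013     ]
[  84   37   54   52 2162] [170.42876966 212.31637373] [ 0.43885471 -0.05230502  0.036     ]
```

View pics/w8.png

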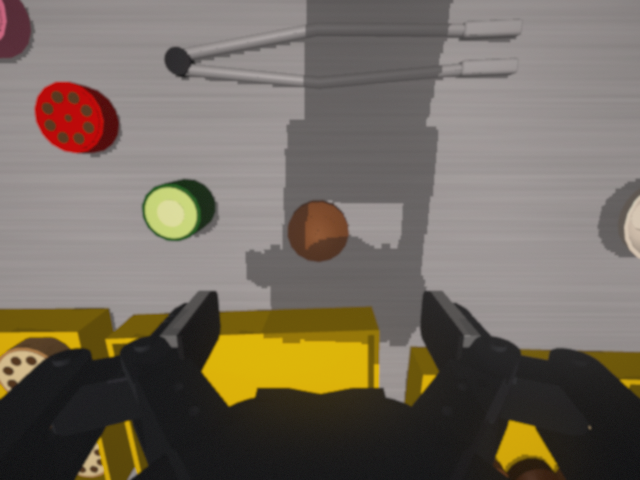

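The light cap is at (318,231), giving (.458,.050). The courgette is at (172,212), giving (.439,-.052). The dark cap lies in its tray at (535,470), mostly hidden by the hand.

Emit:
apply_moves(targets=[{"translation":[0.01,-0.02,0.3],"twist":0,"hand":1},{"translation":[0,0,0.4],"twist":0,"hand":1},{"translation":[0,0,0.3],"twist":0,"hand":1},{"translation":[0,0,0.16],"twist":0,"hand":1},{"translation":[0,0,0],"twist":0,"hand":1},{"translation":[0,0,0],"twist":0,"hand":0},{"translation":[0,0,0],"twist":0,"hand":0},{"translation":[0,0,0],"twist":0,"hand":0}])

```text
time: 17.7
tool_pos: [0.4596, 0.0503, 0.0334]
tool_rot: [0.002, -0.0, 1.0, -0.0]
contact_force: [-10.0, 1.2, 21.1]
gripper_width: 0.52
grasp_force: 60.6
```

Emit:
apply_moves(targets=[{"translation":[0,0,0],"twist":0,"hand":0},{"translation":[0,0,0],"twist":0,"hand":0}])

```text
time: 17.9
tool_pos: [0.4598, 0.0502, 0.0337]
tool_rot: [0.002, -0.0, 1.0, 0.0]
contact_force: [-1.3, 0.6, 6.0]
gripper_width: 0.508
grasp_force: 60.1
```

Emit:
apply_moves(targets=[{"translation":[0,0,-0.2],"twist":0,"hand":0},{"translation":[0,0,-0.4],"twist":0,"hand":0},{"translation":[0,0,-0.5],"twist":0,"hand":0},{"translation":[-0.4,0.3,0],"twist":0,"hand":0},{"translation":[-0.4,0.3,0],"twist":0,"hand":0},{"translation":[-0.4,0.3,0],"twist":0,"hand":0},{"translation":[-0.4,0.3,0],"twist":0,"hand":0},{"translation":[0,0.2,0],"twist":0,"hand":0}])

```text
time: 18.7
tool_pos: [0.6219, 0.192, 0.1417]
tool_rot: [0.001, -0.0, 1.0, 0.0]
contact_force: [-0.8, 0.1, -0.2]
gripper_width: 0.515
grasp_force: 61.0
```

Emit:
apply_moves(targets=[{"translation":[0,0,0.4],"twist":0,"hand":0},{"translation":[0,0,0.3],"twist":0,"hand":0},{"translation":[0,0,0.2],"twist":0,"hand":0},{"translation":[0,0,0.1],"twist":0,"hand":0},{"translation":[0,0,0],"twist":0,"hand":0},{"translation":[0,0,0],"twist":0,"hand":0}])

```text
time: 19.3
tool_pos: [0.619, 0.1904, 0.0429]
tool_rot: [0.001, -0.0, 1.0, 0.0]
contact_force: [-0.3, 1.0, 0.1]
gripper_width: 0.51
grasp_force: 61.1
```

Emit:
apply_moves(targets=[{"translation":[0,0,0.05],"twist":0,"hand":0},{"translation":[0,0,0],"twist":0,"hand":0},{"translation":[0,0,0],"twist":0,"hand":0.65},{"translation":[0,0,0],"twist":0,"hand":0.65},{"translation":[0,0,0],"twist":0,"hand":0.65},{"translation":[0,0,-0.3],"twist":0,"hand":0.65},{"translation":[0,0,-0.5],"twist":0,"hand":0.65},{"translation":[0,0,-0.3],"twist":0,"hand":0.65}])

```text
time: 20.1
tool_pos: [0.619, 0.1905, 0.1497]
tool_rot: [0.002, -0.0, 1.0, 0.0]
contact_force: [0.8, 0.8, 1.1]
gripper_width: 0.651
grasp_force: 0.0
```

Emit:
apply_moves(targets=[{"translation":[0.3,-0.4,0],"twist":0,"hand":1},{"translation":[0.3,-0.4,0],"twist":0,"hand":1},{"translation":[0.3,-0.4,0],"twist":0,"hand":1},{"translation":[0.3,-0.4,0],"twist":0,"hand":1},{"translation":[0.3,-0.4,0],"twist":0,"hand":1},{"translation":[0.3,-0.4,0],"twist":0,"hand":1},{"translation":[0,0,0],"twist":0,"hand":1},{"translation":[0,0,0],"twist":0,"hand":1}])

```text
time: 20.9
tool_pos: [0.4376, -0.0505, 0.1464]
tool_rot: [0.0, 0.001, 1.0, 0.0]
contact_force: [0.4, -0.4, 1.1]
gripper_width: 1.001
grasp_force: 0.0
```

Emit:
apply_moves(targets=[{"translation":[0,0,0],"twist":0,"hand":1},{"translation":[0,0,0],"twist":0,"hand":1}])

```text
time: 21.1
tool_pos: [0.4387, -0.049, 0.1465]
tool_rot: [0.0, -0.001, 1.0, 0.0]
contact_force: [-0.3, 0.3, -0.6]
gripper_width: 0.997
grasp_force: 0.0
```

```bash
python3 - <<'E'
from h import *
c=state()['tool_pos']; f=save('wrist','w9.png'); print(c)
x0,y0,x1,y1=225,150,415,330; h=cv2.cvtColor(f,cv2.COLOR_RGB2HSV)[y0:y1,x0:x1]
m=cv2.inRange(h,(28,40,60),(60,200,255)); _,l,s,ce=cv2.connectedComponentsWithStats(m)
for i in range(1,len(s)):
    if s[i,4]>500: p=ce[i]+[x0,y0]; print(s[i],p,ray('wrist',p,.036))
for r in recognise('wrist','courgette'): print(r['score'],r['point'],pix('wrist',r['point']).round())
E
```

```text
[ 0.43869724 -0.04895966  0.14647897]
[  63   64   58   56 2493] [316.34977938 241.3898917 ] [ 0.43839417 -0.05232592  0.036     ]
0.6 [0.434, -0.0516, 0.0351] [317. 235.]
```

View pics/w9.png

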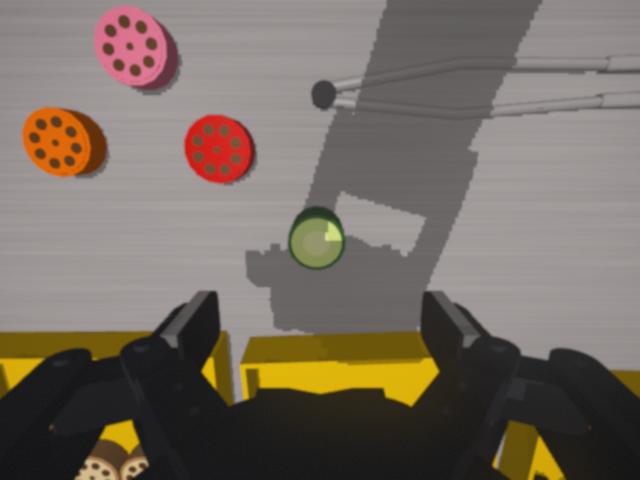

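The courgette is at (317,241), giving (.438,-.052).

Emit:
apply_moves(targets=[{"translation":[0,-0.02,0.3],"twist":0,"hand":1},{"translation":[0,0,0.4],"twist":0,"hand":1},{"translation":[0,0,0.3],"twist":0,"hand":1},{"translation":[0,0,0.08],"twist":0,"hand":1},{"translation":[0,0,0],"twist":0,"hand":1},{"translation":[0,0,0],"twist":0,"hand":0},{"translation":[0,0,0],"twist":0,"hand":0},{"translation":[0,0,0],"twist":0,"hand":0}])

```text
time: 22.0
tool_pos: [0.4394, -0.0521, 0.04]
tool_rot: [0.002, -0.0, 1.0, -0.0]
contact_force: [-0.1, -0.4, 0.5]
gripper_width: 0.514
grasp_force: 0.0
```

Emit:
apply_moves(targets=[{"translation":[0,0,0],"twist":0,"hand":0},{"translation":[0,0,0],"twist":0,"hand":0},{"translation":[0,0,0],"twist":0,"hand":0}])

```text
time: 22.3
tool_pos: [0.4398, -0.0523, 0.0404]
tool_rot: [0.002, -0.0, 1.0, -0.001]
contact_force: [-0.7, -0.7, 7.3]
gripper_width: 0.467
grasp_force: 60.8
```

Emit:
apply_moves(targets=[{"translation":[0,0,-0.2],"twist":0,"hand":0},{"translation":[0,0,-0.4],"twist":0,"hand":0},{"translation":[0,0,-0.4],"twist":0,"hand":0},{"translation":[-0.4,0.12,0],"twist":0,"hand":0},{"translation":[-0.4,0.12,0],"twist":0,"hand":0},{"translation":[-0.4,0.12,0],"twist":0,"hand":0},{"translation":[-0.26,0.11,0],"twist":0,"hand":0},{"translation":[0,0,0],"twist":0,"hand":0}])

```text
time: 23.1
tool_pos: [0.5865, -0.0038, 0.1388]
tool_rot: [0.001, -0.001, 1.0, 0.0]
contact_force: [0.1, -0.3, -0.9]
gripper_width: 0.47
grasp_force: 60.5
```

Emit:
apply_moves(targets=[{"translation":[0,0,0.3],"twist":0,"hand":0},{"translation":[0,0,0.3],"twist":0,"hand":0},{"translation":[0,0,0.2],"twist":0,"hand":0},{"translation":[0,0,0.1],"twist":0,"hand":0},{"translation":[0,0,0],"twist":0,"hand":0},{"translation":[0,0,0],"twist":0,"hand":0}])

```text
time: 23.7
tool_pos: [0.5844, -0.005, 0.0494]
tool_rot: [0.001, -0.0, 1.0, -0.0]
contact_force: [0.8, 0.2, 0.7]
gripper_width: 0.47
grasp_force: 60.5
```

Emit:
apply_moves(targets=[{"translation":[0,0,0.045],"twist":0,"hand":0},{"translation":[0,0,0],"twist":0,"hand":0},{"translation":[0,0,0],"twist":0,"hand":0},{"translation":[0,0,0],"twist":0,"hand":0.65},{"translation":[0,0,0],"twist":0,"hand":0.65},{"translation":[0,0,0],"twist":0,"hand":0.65},{"translation":[0,0,-0.3],"twist":0,"hand":0.65},{"translation":[0,0,-0.5],"twist":0,"hand":0.65}])

```text
time: 24.5
tool_pos: [0.5807, -0.0044, 0.1201]
tool_rot: [-0.005, -0.0, 1.0, 0.001]
contact_force: [0.9, -0.3, -0.1]
gripper_width: 0.647
grasp_force: 0.0
```

Emit:
apply_moves(targets=[{"translation":[0,0,-0.5],"twist":0,"hand":1},{"translation":[0.5,0,0],"twist":0,"hand":1},{"translation":[0.5,0,0],"twist":0,"hand":1},{"translation":[0.5,0,0],"twist":0,"hand":1},{"translation":[0.4,0,0],"twist":0,"hand":1},{"translation":[0,0,0],"twist":0,"hand":1}])

```text
time: 25.1
tool_pos: [0.39, -0.0043, 0.1724]
tool_rot: [-0.0, 0.0, 1.0, -0.0]
contact_force: [0.6, 0.2, 0.5]
gripper_width: 1.003
grasp_force: 0.0
```

```bash
python3 - <<'E'
from h import *
f=grab_frame('top')[100:290,140:520]
cv2.imwrite('pics/end.png',cv2.resize(f[:,:,::-1],(800,400),interpolation=cv2.INTER_CUBIC))
E
```

```text
(no output)
```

View pics/end.png

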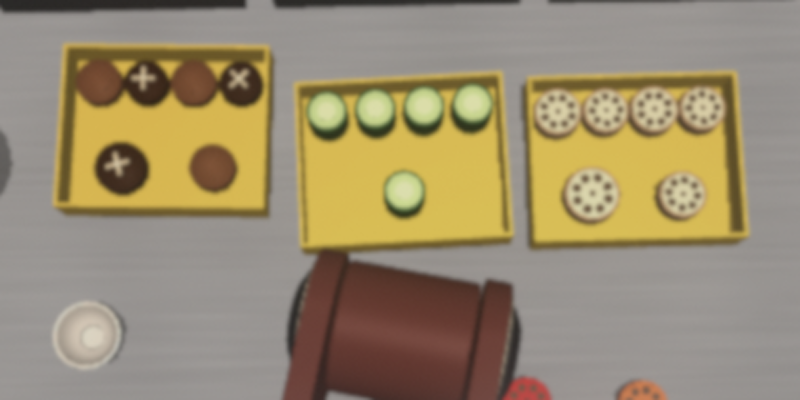

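All five pieces sit flat on the bare near halves: caps at (122,167) and (213,168), courgette at (404,192), lotus at (590,195) and (681,195). The dish is still in place at (88,335).

```bash
python3 -c "
from plant import *
print(job_done())"
```

```text
the job is handed in; nothing more can be done
None
```

All five pieces are set down flat on the bare near halves of their own trays, the sauce dish looks unmoved in the last picture, and the job was handed in at about 25 s; no verdict came back.

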